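Pack the gap under a clamped rail and hold the wedge tight

TASK

The rail in the assembly jig is about to be screwed and needs support from below. Slide blue packers flat into the gap under the middle of the rail, from the robot's side and right back to the stop, one on top of another until no further packer is needed (one or two, depending on the gap), then push the orange wedge, flat side down and thin end first, in between the packers and the rail until you feel it go tight, resting on the packers and just taking the rail's weight; do not force the rail up by more than a few millimetres. Finish while still gripping the wedge and pressing it in, and leave the cork block and the white rubbing block where they are.

Things in the scene. Friction and masses are not known exactly. Their poses are not given: they have to be found in the camera images.
- jig: Fixed plywood assembly jig: base board 200 x 220 x 15 mm. Origin under its centre at bench level; x points from the robot's side into the gap, y left along the rail, z up. The rail bridges it above x = 0 to 70 mm between two end posts (inner faces at y = +-91 mm, tops 90 mm above the bench). A dark wooden back stop, 120 mm wide and 55 mm high, has its front face at x = 71 mm: packers pushed in stop there. In front of the rail (x = -100 to 0 mm) the base board is clear.
- gap_floor (a point): Point on the top of the base board right under the rail's near lower edge, at the middle of the rail (jig x = 0, y = 0, z = 15 mm).
- rail_edge (a point): Middle of the near lower edge of the rail, straight above gap_floor; with the rail at rest the height between the two is the gap, 16 to 29 mm, the same all along. The orange wedge fits a space of 5.5 to 14.5 mm, so a gap under 21.5 mm takes one packer and a larger one two (between 21.3 and 22 mm either will do).
- rail (a joint): How far the rail has been lifted, m: 0 hanging at rest, at most 0.006. The rail is pale wood, 70 mm deep (jig x), 170 mm long (jig y), 22 mm thick, always level. It is springy: about 6 N from below starts to lift it, then 3 N more for each mm. Lifted by more than 4.5 mm it counts as forced.
- rail_frame: The rail with its two steel end brackets, which sit between the jig's posts. Origin at rail_edge with the rail at rest; axes as the jig's.
- packer_1_center (a point): Flat blue plastic packer, 120 x 36 x 8 mm, about 30 g, one of three alike. The point is its centre (4 mm above its underside); its x axis runs along its length, z is up. It lies flat on the bench, clear of the jig.
- packer_2_center (a point): Flat blue plastic packer, 120 x 36 x 8 mm, about 30 g, one of three alike. The point is its centre (4 mm above its underside); its x axis runs along its length, z is up. It lies flat on the bench, clear of the jig.
- packer_3_center (a point): Flat blue plastic packer, 120 x 36 x 8 mm, about 30 g, one of three alike. The point is its centre (4 mm above its underside); its x axis runs along its length, z is up. It lies flat on the bench, clear of the jig.
- packer_1: The packer of packer_1_center; origin at the centre of its underside.
- packer_2: The packer of packer_2_center; origin at the centre of its underside.
- packer_3: The packer of packer_3_center; origin at the centre of its underside.
- wedge: Orange plastic wedge, 135 mm long (its x), 36 mm wide, 4 mm thick at the thin end (+x) and 25.6 mm at the heel (-x), about 50 g. Its underside is flat, its top slopes evenly. Origin at the centre of its underside; z up. It lies flat on the bench with the thin end roughly away from the robot.
- wedge_tip (a point): Middle of the wedge's thin end, 2 mm above its underside.
- wedge_heel (a point): Place to grip the wedge across its 36 mm width: 25 mm in from the heel end, 10.8 mm above its underside (the wedge is about 21.6 mm thick here), 110 mm behind the thin end.
- cork_block: Loose cork sanding block, 64 x 107 x 35 mm, on the robot's side of the jig. Leave alone.
- rubbing_block: Loose white rubbing block, 36 x 92 x 26 mm, on the robot's side of the jig. Leave alone.
Things that resemble listed ones, but are neither listed nor needed, are in the scene too. Leave any grey look-alike of the packer_2 alone. Of the things shaped like the wedge, the orange one is meant.

How it is judged:
By the outcome, as a careful person would: the job done as asked, in the order asked, and still so for the second after the job is handed in, while the arm keeps its last pose, push and grip.
It also fails if it takes over 72 s, if anything falls off the work surface, if the arm or the gripper's body presses on something with over 40 N, if the wrist force passes 120 N, or if a joint passes its speed limit or range.

ROBOT

A 6-joint arm with a two-finger parallel gripper is mounted at the origin on a cart in front of the work surface, level with it; the furniture and walls round the work are solid. World frame = base frame: x ahead of the robot, y to its left, z up, the work surface at z = 0. Lengths are in mm, angles in rad, forces in N, time in s.
With the tool pointing down it reaches from about 275 to 1000 mm from the base axis. Payload 8.4 kg.
Tool frame: the origin (TCP) lies at the very end of the fingers, on their centre line; the grasp point (between the pads) lies 19 mm behind it (r.pinch_z is the distance from the TCP to the grasp point, in mm); z points along the fingers, y is the line along which they close (so a half turn about z gives the same grasp; the last joint's range is limited). The gripper opens to 85 mm and grips with 20 to 120 N. Pads are 22 mm wide; open, the fingers measure 114 mm over their backs; the gripper's body (76 mm by 85 mm) begins 54 mm behind the grasp point. The pads swing forward as they close: fully open they stand 13 mm farther back than shut.
Start: joints at [-0.002, 0.353, 1.633, -0, 1.155, -0.002], TCP at [625.002, -0, 202.981] pointing down, gripper open.
Joint ranges: [-2.63, 2.63], [-0.92, 2.1], [0.06, 2.66], [-1.3, 4.44], [0, 2.69], [-3.02, 3.02]. Speed limits (rad/s): [2.22, 2.22, 2.79, 3.14, 3.14, 3.14].

INTERFACE

Orientations are given as [roll, pitch, yaw] about the fixed x, y, z axes, in that order (R = Rz(yaw) Ry(pitch) Rx(roll)).
In Python, from rig import r gives the robot as it stands.
- The arm moves only by the tool carry_out, never from a script. Its argument "series" is a list of rows, each a list of 7 numbers: the turn, a rotation vector about the tool's x, y, z as a fraction of full scale, then the shift along the tool's x, y, z as a fraction of full scale, then the gripper command: -1 is fully open, 1 is shut, values between are in proportion. A call has 1 to 8 rows; each row is the pose to reach, as a shift and turn from the pose commanded when the call began, along the tool's axes at that moment, turning the shorter way round; what a row does not reach only later rows make up. Full scale, the value 1, is 0.25 m for a shift and pi rad for a turn. A row lasts 1/8 s, in which the tool goes at most 62.5 mm and 10.7 degrees, less where a joint would pass 70% of its speed; a pose out of reach is approached as far as the arm can. A call with a number of a shift or a turn outside -1 to 1 is refused whole. A call with a gripper value outside its range is refused whole. The fingers move at their own pace and stop on an object; "force" is the grip in N (left out, the last holds). Time passes only in rows, so rows that repeat a pose let the fingers close. It gives the time, the measured TCP pose, the force, the opening and the grip force at its end, in the units of the state.
- r.sense(): the state, without advancing time (a new reading comes with each control period).
- r.grab_frame(name): name is "scene" or "side" or "wrist"; returns the picture (400x640x3 uint8, red, green, blue); there is no depth.
- r.get_calibration(name): a dict with "K" (3x3 intrinsics, pixels), "distortion" ([k1, k2, p1, p2, k3] as OpenCV has them; the pictures are not rectified), "pose" (4x4, takes a point from camera to world coordinates). Camera axes: x right, y up, looking along -z (the intrinsics and any distortion apply to the point x, -y, -z); pixel columns grow to the right and rows downward; lengths in mm; the calibration is good to about 2 mm. A picture is of the moment at which its call begins: read the wrist's pose just before it. get_calibration takes no time and is no camera call; for the wrist camera it gives the pose at the moment of the call.
- r.sign_off(): hands the job in; it is judged then, once.
Trained networks look in the newest picture that a camera, given by its name, has taken for a name from the list of things; names that differ only in an ending like _2 or _b are one class to them, and where a whole thing is asked for, a point or a joint stands for the part that bears it (a point fixed in the world has none). Each returns a list of dicts, best first, with "score" (0 to 1); they miss things now and then, are a little off and sometimes report something else, mostly with a low value. They report only what shows in the picture. A call takes as long as a camera call. They do not tell look-alikes from the thing itself.
- r.silhouettes(camera, label): "region" (400x640 bool, what is visible of it) and "position" ([row, column] in pixels, amid what is visible of it).
The state is a dict: "clock": time; "qpos": joint angles; "qvel": joint speeds; "joint_efforts": joint torques, N m; "eef_pos": TCP position; "tcp_rot": TCP orientation; "contact_force": force on the tool from outside, world axes, zero at the start; "wrist_torque": the same for the moment, N m; "opening": opening from 0.0 (shut) to 1.0 (fully open); "grasp_force": force on a finger pad.
Only numpy, scipy, OpenCV 4.12 (cv2) and the standard library are available. Lean on these libraries where they do the work, as an engineer would, in place of code of your own. Each camera call takes 0.05 s, during which the arm holds its last target. There are 200 camera calls.

## Working session

There is one attempt and no reset: what is moved stays moved. The work goes in short steps, Python scripts to look and compute and a tool call to move; the robot and the scene stay as the last step left them, time stands still between calls to the robot, and variables do not carry over. Pictures are saved under pics/ and viewed, at most 10 in all, crops included, and the job is handed in when it is done.

Besides the shell and the picture viewer there is one more tool, called as a command line: name --pt "numbers of a row" for each row, then --argument value for the rest. carry_out: Moves the arm, as the interface text tells. Its arguments: {"type":"object","properties":{"series":{"type":"array"},"force":{"type":"number"}},"required":["series"]}

```bash
mkdir -p pics; ls; python3 - <<'E'
from rig import r
import cv2,numpy as np
s=r.sense();print(s['clock'],s['eef_pos'],s['tcp_rot'],s['opening'])
for n in('scene','side'):
    im=r.grab_frame(n);cv2.imwrite(f'pics/{n}0.png',im[:,:,::-1])
    c=r.get_calibration(n);print(n,np.round(c['pose'],3).tolist(),c['K'],c['distortion'])
E
```

```text
pics
0.0 [ 6.24459442e+02 -1.29607420e-02  2.02234655e+02] [-3.14013009e+00 -8.11515580e-06  1.57079510e+00] 0.9996857047130584
scene [[0.912, 0.194, -0.362, 104.597], [-0.411, 0.447, -0.795, -874.694], [0.008, 0.873, 0.487, 647.804], [0.0, 0.0, 0.0, 1.0]] [[428.01325331   0.         331.69455579]
 [  0.         428.01325331 197.99097565]
 [  0.           0.           1.        ]] [-0.05697279  0.          0.          0.          0.        ]
side [[-0.999, 0.028, -0.036, 459.712], [-0.045, -0.632, 0.774, 1312.507], [-0.001, 0.774, 0.633, 1074.724], [0.0, 0.0, 0.0, 1.0]] [[497.50627065   0.         322.06479612]
 [  0.         497.50627065 195.49250373]
 [  0.           0.           1.        ]] [-0.14494504  0.          0.          0.          0.        ]
```

View pics/scene0.png

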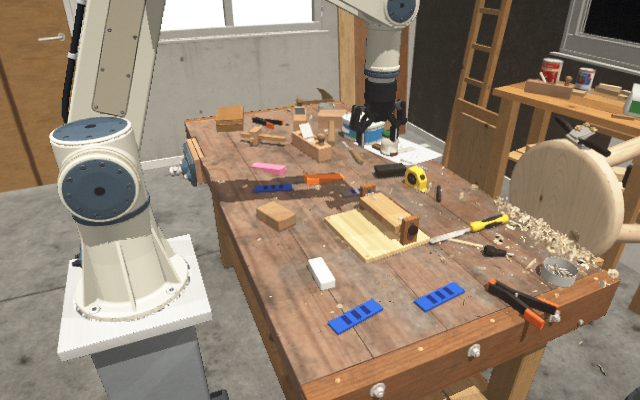

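View pics/side0.png

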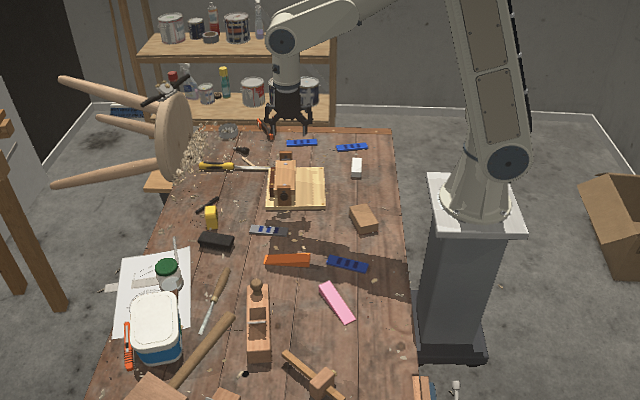

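The scene picture shows the jig at (385,225), the cork block at (276,214) and the rubbing block at (321,273). Blue packers are at (273,188), (356,316) and (440,296). The orange wedge is at (323,180), with a pink look-alike at (268,169). The side picture shows a grey packer look-alike at (267,230). Next I'll measure positions.

```bash
cat > h.py <<'E'
from rig import r
import cv2,numpy as np
def ray(cal,px):  # px Nx2 (u,v)
    K,d,P=map(np.array,(cal['K'],cal['distortion'],cal['pose']))
    q=cv2.undistortPoints(np.array(px,float).reshape(-1,1,2),K,d).reshape(-1,2)
    v=np.c_[q[:,0],-q[:,1],-np.ones(len(q))]@P[:3,:3].T
    return P[:3,3],v
def toplane(cal,px,z):
    o,v=ray(cal,px); return (o+v*((z-o[2])/v[:,2])[:,None])
def proj(cal,pts):
    K,d,P=map(np.array,(cal['K'],cal['distortion'],cal['pose']))
    p=(np.array(pts,float).reshape(-1,3)-P[:3,3])@P[:3,:3]
    return cv2.projectPoints(p*[1,-1,-1],np.zeros(3),np.zeros(3),K,d)[0].reshape(-1,2)
def rect(cal,region,z):
    n,l,st,_=cv2.connectedComponentsWithStats(region.astype(np.uint8))
    i=1+np.argmax(st[1:,4]); v,u=np.nonzero(l==i)
    w=toplane(cal,np.c_[u,v],z)[:,:2].astype(np.float32)
    (c,s,a)=cv2.minAreaRect(w)
    if s[0]<s[1]: s=s[::-1];a+=90
    return np.round(c,1),np.round(s,1),round(a,1)
E
python3 - <<'E'
from h import *
for n in('side','scene'):
    r.grab_frame(n);c=r.get_calibration(n)
    for lab,z in(('packer_1',6),('wedge',8),('jig',10),('rail',45),('cork_block',30),('rubbing_block',22)):
        for o in r.silhouettes(n,lab):
            if o['score']>.2: print(n,lab,round(o['score'],2),np.round(o['position']),o['region'].sum(),*rect(c,o['region'],z))
E
```

```text
side packer_1 0.95 [262. 346.] 474 [432.  317.2] [122.7  48. ] 163.6
side packer_1 0.66 [141. 304.] 230 [ 614.2 -322.4] [118.6  57.3] 2.4
side packer_1 0.66 [144. 349.] 181 [ 418.7 -298.9] [117.2  44.5] 14.0
side wedge 0.7 [261. 290.] 555 [609.4 309. ] [135.2  52.4] 2.7
side wedge 0.69 [304. 335.] 729 [463.3 461. ] [155.6  46.8] 118.8
side wedge 0.55 [219. 365.] 587 [383.  117.3] [137.2  71.4] 108.4
side jig 0.72 [192. 299.] 2022 [613.9 -33.1] [237.2 201.6] 93.8
side jig 0.24 [170. 356.] 153 [ 402.1 -157.3] [106.   32.8] 89.1
side rail 0.65 [170. 284.] 591 [651.  -45.5] [196.5  70.8] 95.0
side cork_block 0.88 [220. 362.] 607 [385.3 142.4] [137.4  71.7] 108.2
side rubbing_block 0.5 [166. 356.] 165 [ 402.8 -143.9] [111.4  32.7] 89.1
scene packer_1 0.75 [218. 277.] 790 [391.5 147.3] [150.   92.3] 109.4
scene packer_1 0.68 [194. 352.] 165 [652.3 184.4] [60.1 53.2] 156.6
scene packer_1 0.67 [295. 440.] 737 [ 617.5 -325.1] [128.   43.6] 8.4
scene packer_1 0.59 [318. 356.] 833 [ 422.4 -303.3] [124.1  41.3] 12.5
scene packer_1 0.5 [190. 270.] 217 [434.  309.5] [116.6  44.4] 167.6
scene wedge 0.7 [176. 320.] 307 [610.6 301.7] [131.4  75.6] 161.5
scene wedge 0.68 [272. 322.] 591 [ 409.9 -146. ] [119.2  46.1] 86.5
scene wedge 0.57 [167. 269.] 280 [467.3 457.5] [137.   68.8] 128.2
scene jig 0.6 [232. 369.] 3242 [635.  -32.9] [249.8 240.7] 4.8
scene jig 0.27 [188. 274.] 231 [431.6 301.3] [115.9  45.2] 166.2
scene rail 0.9 [208. 384.] 1034 [661.3 -14.9] [201.1  92.2] 94.1
scene rail 0.39 [177. 318.] 279 [582.2 249. ] [126.4  68.3] 178.1
scene cork_block 0.59 [214. 274.] 855 [380.9 106.3] [155.6  92.2] 108.2
scene rubbing_block 0.56 [232. 370.] 3448 [625.6 -43.3] [248.7 248.3] 93.0
scene rubbing_block 0.43 [296. 440.] 684 [ 604.8 -339.8] [121.1  40.1] 8.2
```

```bash
python3 - <<'E'
from h import *
from scipy.spatial.transform import Rotation as R
s=r.sense();c=r.get_calibration('wrist');P=np.array(c['pose'])
T=np.eye(4);T[:3,:3]=R.from_euler('xyz',s['tcp_rot']).as_matrix();T[:3,3]=s['eef_pos']
print(np.round(np.linalg.inv(T)@P,3),c['K'],c['distortion'])
cv2.imwrite('pics/wrist0.png',r.grab_frame('wrist')[:,:,::-1])
im=r.grab_frame('scene')[170:350,290:490,::-1]
s2=r.grab_frame('side')[120:300,220:400,::-1]
cv2.imwrite('pics/crop0.png',np.hstack([cv2.resize(im,(400,360)),cv2.resize(s2,(360,360))]))
E
```

```text
[[  -0.       0.945    0.326   84.978]
 [   1.       0.       0.      -0.706]
 [   0.       0.326   -0.945 -171.511]
 [   0.       0.       0.       1.   ]] [[280.85389055   0.         322.38302899]
 [  0.         280.85389055 203.68442051]
 [  0.           0.           1.        ]] [-0.01016475  0.          0.          0.          0.        ]
```

View pics/crop0.png

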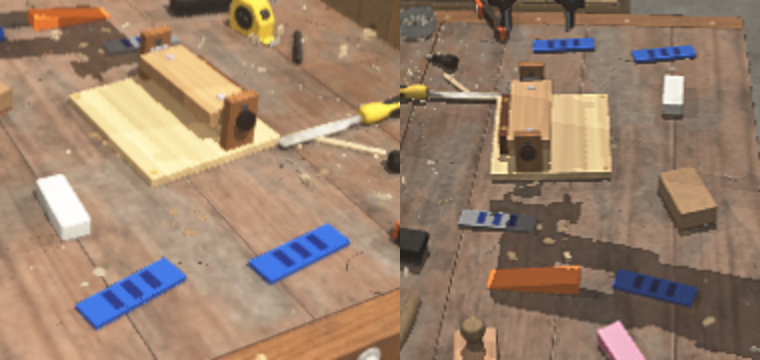

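The crop confirms the three blue packers and the orange wedge. The grey packer at side (267,230) and the pink wedge at (335,303) are the look-alikes, so I'll leave both alone. Next I'll move to a view of the gap.

```bash
cat >> h.py <<'E'
from scipy.spatial.transform import Rotation as R
def Rt(yaw,pitch=0): # tool x -> -jig x (camera on robot side), deg; pitch>0 looks forward
    p=np.radians(pitch);c,s=np.cos(p),np.sin(p)
    return R.from_euler('z',yaw,degrees=True)*R.from_matrix(np.array([[-c,0,s],[0,1,0],[-s,0,-c]]))
def row(p,Rg,p0=None,R0=None):
    s=r.sense()
    p0=s['eef_pos'] if p0 is None else p0
    R0=R.from_euler('xyz',s['tcp_rot']) if R0 is None else R0
    return np.round(np.r_[(R0.inv()*Rg).as_rotvec()/np.pi, R0.inv().apply(np.array(p)-p0)/250],3).tolist()
def st():
    s=r.sense();print(round(s['clock'],2),np.round(s['eef_pos'],1),np.round(s['tcp_rot'],3),'F',np.round(s['contact_force'],1),'op',round(s['opening'],3),'g',round(s['grasp_force'],1));return s
E
python3 -c "
from h import *
print(row([571,-45,130],Rt(4,50)))"
```

```text
[-0.226, -0.211, -0.486, -0.18, -0.216, 0.292]
```

carry_out --pt "-0.226 -0.211 -0.486 -0.18 -0.216 0.292 -0.2" --pt "-0.226 -0.211 -0.486 -0.18 -0.216 0.292 -0.2" --pt "-0.226 -0.211 -0.486 -0.18 -0.216 0.292 -0.2" --pt "-0.226 -0.211 -0.486 -0.18 -0.216 0.292 -0.2" --pt "-0.226 -0.211 -0.486 -0.18 -0.216 0.292 -0.2" --pt "-0.226 -0.211 -0.486 -0.18 -0.216 0.292 -0.2" --pt "-0.226 -0.211 -0.486 -0.18 -0.216 0.292 -0.2" --pt "-0.226 -0.211 -0.486 -0.18 -0.216 0.292 -0.2"

```text
clock: 1.95
eef_pos: [572.1, -46.7, 150.0]
tcp_rot: [2.978, 0.662, 2.756]
contact_force: [2.9, -3.8, 1.8]
opening: 0.6
grasp_force: 0.0
```

```bash
python3 -c "
from h import *
st();print(row([571,-45,130],Rt(4,50)))"
```

```text
1.95 [572.1 -46.7 150. ] [2.978 0.662 2.756] F [ 2.9 -3.8  1.8] op 0.6 g 0.0
[-0.049, -0.057, -0.109, 0.055, -0.005, 0.059]
```

carry_out --pt "-0.049 -0.057 -0.109 0.055 -0.005 0.059 -0.2" --pt "-0.049 -0.057 -0.109 0.055 -0.005 0.059 -0.2" --pt "-0.049 -0.057 -0.109 0.055 -0.005 0.059 -0.2" --pt "-0.049 -0.057 -0.109 0.055 -0.005 0.059 -0.2"

```text
clock: 2.45
eef_pos: [569.7, -12.0, 202.6]
tcp_rot: [-3.078, 0.772, -3.075]
contact_force: [0.7, -0.2, 0.6]
opening: 0.602
grasp_force: 0.0
```

```bash
python3 -c "
from h import *
st();c=r.get_calibration('wrist');im=r.grab_frame('wrist')[:,:,::-1]
np.save('w1.npy',np.array(c['pose']));cv2.imwrite('pics/w1.png',im)
for p in [(0,0,15),(0,0,40),(-100,100,15),(-100,-100,15)]:
    q=R.from_euler('z',4,degrees=True).apply(p)+[620,-36,0]; print(p,np.round(proj(c,q)))
"
```

```text
2.45 [569.7 -12.  202.6] [-3.078  0.772 -3.075] F [ 0.7 -0.2  0.6] op 0.602 g 0.0
(0, 0, 15) [[307.  96.]]
(0, 0, 40) [[305. 112.]]
(-100, 100, 15) [[419.  -3.]]
(-100, -100, 15) [[178.   4.]]
```

View pics/w1.png

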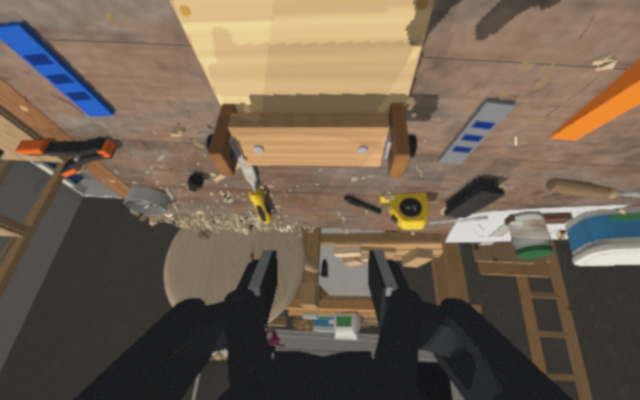

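```bash
python3 -c "
from h import *
s=st();print(np.round(s['qpos'],2),np.round(s['qvel'],2));print(row([571,-45,130],Rt(4,50)))"
```

```text
2.5 [569.7 -11.9 202.6] [-3.079  0.772 -3.076] F [ 0.5  0.5 -0.1] op 0.601 g 0.0
[-0.02  0.01  2.36 -1.3   0.   -0.34] [-0.01  0.02 -0.01 -0.    0.   -0.  ]
[-0.021, -0.032, 0.0, 0.205, -0.119, 0.213]
```

```bash
python3 -c "
from h import *
print(row([568,-45,117],Rt(4,35)))"
```

```text
[-0.021, 0.051, -0.003, 0.25, -0.117, 0.242]
```

carry_out --pt "-0.021 0.051 -0.003 0.25 -0.117 0.242 -0.2" --pt "-0.021 0.051 -0.003 0.25 -0.117 0.242 -0.2" --pt "-0.021 0.051 -0.003 0.25 -0.117 0.242 -0.2" --pt "-0.021 0.051 -0.003 0.25 -0.117 0.242 -0.2" --pt "-0.021 0.051 -0.003 0.25 -0.117 0.242 -0.2" --pt "-0.021 0.051 -0.003 0.25 -0.117 0.242 -0.2"

```text
clock: 3.25
eef_pos: [568.2, -23.3, 111.7]
tcp_rot: [-3.074, 0.615, -3.069]
contact_force: [-0.2, -0.7, 0.3]
opening: 0.6
grasp_force: 0.0
```

```bash
python3 -c "
from h import *
s=st();print(np.round(s['qpos'],2),np.round(s['qvel'],2));c=r.get_calibration('wrist');im=r.grab_frame('wrist')[:,:,::-1]
np.save('w2.npy',np.array(c['pose']));cv2.imwrite('pics/w2.png',im)
cv2.imwrite('pics/w2v.png',cv2.resize(cv2.flip(im,-1)[150:400,140:500],(800,556),interpolation=cv2.INTER_CUBIC))
"
```

```text
3.25 [568.2 -23.3 111.7] [-3.074  0.615 -3.069] F [-0.2 -0.7  0.3] op 0.6 g 0.0
[-0.04  0.2   2.32 -1.3   0.   -0.37] [ 0.    0.01 -0.    0.    0.   -0.  ]
```

View pics/w2v.png

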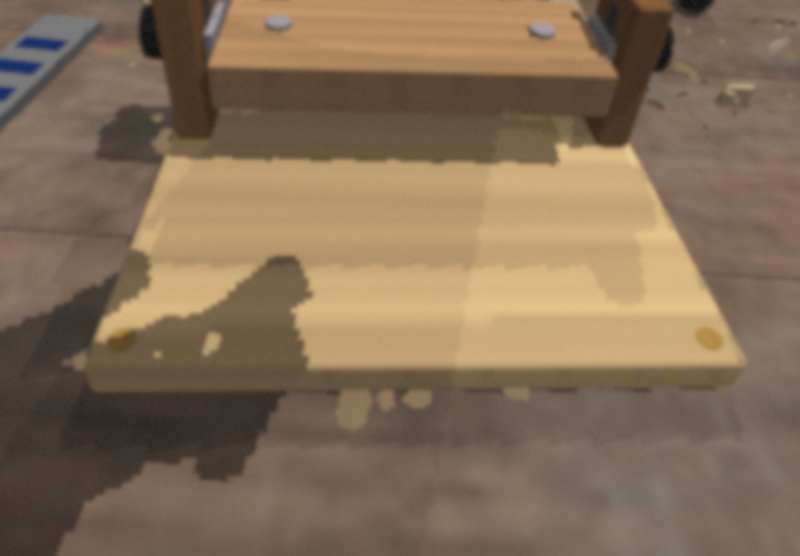

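The upright crop shows the board's front top corners at (92,368) and (742,363). The rail's front lower edge runs from (213,107) to (613,114). I'll refine those edges and fit the jig pose and gap.

```bash
cat > fit.py <<'E'
from h import *
from scipy.optimize import least_squares
im=cv2.imread('pics/w2.png');P=np.load('w2.npy');c=dict(r.get_calibration('wrist'));c['pose']=P
f=cv2.flip(im,-1).astype(float)
F=lambda u,v:(140+(u+.5)/2.2222-.5,150+(v+.5)/2.2222-.5)
def refine(a,b,ts,w=4,ch=slice(0,3)):
    out=[]
    for t in ts:
        x,y=np.array(F(*a))*(1-t)+np.array(F(*b))*t
        xi=int(round(x)); yy=np.arange(int(y)-w,int(y)+w+1)
        g=np.abs(f[yy+1,xi-2:xi+3].mean(1)-f[yy-1,xi-2:xi+3].mean(1)).sum(-1); g=np.where(g>g.max()*.4,g,0)
        k=np.argmax(g); sl=slice(max(0,k-2),k+3); out.append((xi,(yy[sl]*g[sl]).sum()/g[sl].sum()))
    o=np.array(out); p=np.polyfit(o[:,0],o[:,1],1); res=o[:,1]-np.polyval(p,o[:,0])
    k=np.abs(res)<1.5*np.median(np.abs(res))+.3; p=np.polyfit(o[k,0],o[k,1],1)
    print('rms',round(float(np.std(o[k,1]-np.polyval(p,o[k,0]))),2),k.sum()); return p
ts=np.linspace(.08,.92,25)
L=[((92,368),(742,363),(-100,15),100),((92,390),(742,383),(-100,0),100),((213,107),(613,114),(0,'g'),85),((210,67),(614,80),(0,'G'),85)]
obs=[]
for a,b,xz,yy in L:
    p=refine(a,b,ts)
    for q,y in((a,yy),(b,-yy)):
        u=F(*q)[0]; obs.append(((xz[0],y,xz[1]),639-u,399-np.polyval(p,u)))
def res(q,full=False):
    x,y,yaw,g=q[:4]; pts=[];
    for (a,b,z),u,v in obs: pts.append((a,b,15+g if z=='g' else 37+g if z=='G' else z))
    W=R.from_euler('z',yaw).apply(pts)+[x,y,0]
    c2=dict(c);P2=P.copy();P2[:3,3]+=[0,0,q[4]];P2[:3,:3]=R.from_rotvec(q[5:8]).as_matrix()@P[:3,:3];c2['pose']=P2
    e=proj(c2,W)-np.array([(u,v) for _,u,v in obs])
    if full: print(np.round(e,1).tolist())
    return np.r_[e.ravel()*[.5,1.5]*8 if 0 else (e*[.5,1.5]).ravel(),q[4]/3,np.array(q[5:8])/.01]
s=least_squares(res,[620,-36,.07,22,0,0,0,0]);print(np.round(s.x,3));res(s.x,True)
print(np.sqrt(np.diag(np.linalg.inv(s.jac.T@s.jac)))[:4].round(3))
E
python3 fit.py
```

```text
rms 0.36 22
rms 0.36 20
rms 0.29 21
rms 0.08 25
[ 6.05984e+02 -3.24280e+01  6.30000e-02  1.99440e+01 -1.05780e+01
  6.00000e-03  1.10000e-02 -0.00000e+00]
[[-0.8, 0.4], [-0.6, 0.5], [-5.9, -0.4], [7.3, -0.5], [2.9, -0.9], [-0.6, -0.6], [4.8, 0.7], [-6.5, 0.3]]
[1.837 2.387 0.011 1.105]
```

```bash
sed -i 's/(-100,15),100)/(-100,15),110)/;s/(-100,0),100)/(-100,0),110)/' fit.py; python3 fit.py
```

```text
rms 0.36 22
rms 0.36 20
rms 0.29 21
rms 0.08 25
[ 6.16389e+02 -3.37860e+01  6.50000e-02  2.91140e+01  1.69500e+00
  4.00000e-03 -1.00000e-03 -0.00000e+00]
[[2.9, 0.1], [-3.2, 0.3], [-1.9, -0.2], [4.2, -0.2], [-1.4, -0.5], [2.2, -0.2], [0.1, 0.5], [-3.2, 0.1]]
[1.955 2.524 0.011 1.101]
```

```bash
python3 - <<'E'
s=open('fit.py').read()
s=s.replace("return np.r_[e.ravel()*[.5,1.5]*8 if 0 else (e*[.5,1.5]).ravel()","W8=np.array([.7,.7,0,0,0,0,0,0]);return np.r_[e[:,0]*W8,e[:,1]*2,[(e[4,0]+e[5,0])/4,(e[6,0]+e[7,0])/4]")
s+='''
c2=dict(c);P2=P.copy();P2[:3,3]+=[0,0,s.x[4]];P2[:3,:3]=R.from_rotvec(s.x[5:8]).as_matrix()@P[:3,:3];c2['pose']=P2
v=cv2.resize(cv2.flip(im,-1)[150:400,140:500],(800,556),interpolation=cv2.INTER_CUBIC)
for l in [[(-100,110,15),(-100,-110,15)],[(-100,110,0),(-100,-110,0)],[(-100,110,15),(100,110,15)],[(-100,-110,15),(100,-110,15)],[(0,85,15+s.x[3]),(0,-85,15+s.x[3])],[(0,85,37+s.x[3]),(0,-85,37+s.x[3])],[(0,91,15),(0,91,90)],[(0,-91,15),(0,-91,90)]]:
    q=(np.array([639,399])-proj(c2,R.from_euler('z',s.x[2]).apply(l)+[s.x[0],s.x[1],0])-[140,150])*2.2222
    cv2.line(v,*[tuple(map(int,a)) for a in q],(0,0,255),1)
cv2.imwrite('pics/ov.png',v)
'''
open('fit.py','w').write(s)
E
python3 fit.py
```

```text
rms 0.36 22
rms 0.36 20
rms 0.29 21
rms 0.08 25
[ 6.18679e+02 -3.38780e+01  6.50000e-02  3.11800e+01  4.76600e+00
  3.00000e-03 -3.00000e-03 -0.00000e+00]
[[0.7, 0.1], [-0.4, 0.2], [-3.9, -0.1], [6.8, -0.1], [-2.0, -0.4], [3.2, -0.2], [-0.7, 0.4], [-2.2, 0.0]]
[2.022 2.479 0.011 1.073]
```

View pics/ov.png

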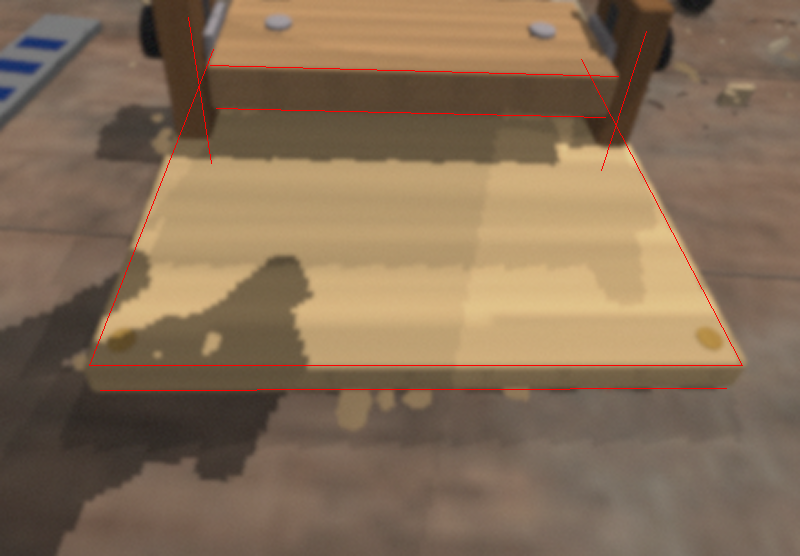

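```bash
python3 -c "
from h import *
print(row([568,-30,190],Rt(5,10)));print(row([560,-327,150],Rt(5,0)))"
```

```text
[-0.023, 0.14, -0.009, -0.179, -0.044, -0.256]
[-0.022, 0.196, -0.011, 0.01, -1.22, -0.113]
```

carry_out --pt "-0.023 0.14 -0.009 -0.179 -0.044 -0.256 -0.2" --pt "-0.023 0.14 -0.009 -0.179 -0.044 -0.256 -0.2" --pt "-0.022 0.196 -0.011 -0.1 -0.9 -0.2 -0.2" --pt "-0.022 0.196 -0.011 0.01 -0.99 -0.113 -0.2" --pt "-0.022 0.196 -0.011 0.01 -0.99 -0.113 -0.2" --pt "-0.022 0.196 -0.011 0.01 -0.99 -0.113 -0.2" --pt "-0.022 0.196 -0.011 0.01 -0.99 -0.113 -0.2" --pt "-0.022 0.196 -0.011 0.01 -0.99 -0.113 -0.2"

```text
clock: 4.3
eef_pos: [559.6, -272.7, 145.6]
tcp_rot: [-3.141, -0.003, -3.058]
contact_force: [0.1, 0.1, -1.0]
opening: 0.596
grasp_force: 0.0
```

```bash
cat > look.py <<'E'
from h import *
import sys
s=st();print(np.round(s['qpos'],2))
c=r.get_calibration('wrist');im=r.grab_frame('wrist')[:,:,::-1]
n=sys.argv[1];lab=sys.argv[2];z=float(sys.argv[3]);cv2.imwrite(f'pics/{n}.png',im);np.save(n+'.npy',np.array(c['pose']))
for o in r.silhouettes('wrist',lab):
    reg=o['region'];rgb=im[reg].mean(0)[::-1]
    if o['score']>.2: print(round(o['score'],2),np.round(o['position']),reg.sum(),rgb.round(),'rows',np.nonzero(reg.any(1))[0][[0,-1]],*rect(c,reg,z))
E
python3 look.py w3 packer_1 7
```

```text
4.3 [ 559.6 -272.7  145.6] [-3.141e+00 -3.000e-03 -3.058e+00] F [ 0.1  0.1 -1. ] op 0.596 g 0.0
[-0.45  0.41  1.69 -0.    1.05 -2.11]
0.9 [220. 279.] 2546 [ 42.  84. 159.] rows [179 270] [ 615.5 -321.3] [119.7  36.8] 7.8
0.66 [ 52. 308.] 4056 [ 48.  89. 164.] rows [  0 112] [ 428.7 -297.3] [102.2  36.8] 12.4
0.59 [328. 626.] 270 [107. 103. 101.] rows [321 337] [734.5 172.7] [45.8 19.1] 63.2
```

```bash
python3 -c "
from h import *
print(row([571,-327.4,40],Rt(7.8)));print(row([571,-327.4,2.5],Rt(7.8)))"
```

```text
[-0.0, -0.001, -0.016, -0.035, -0.234, 0.42]
[-0.0, -0.001, -0.016, -0.035, -0.234, 0.57]
```

carry_out --pt "0 -0.001 -0.016 -0.035 -0.234 0.42 -0.2" --pt "0 -0.001 -0.016 -0.035 -0.234 0.42 -0.2" --pt "0 -0.001 -0.016 -0.035 -0.234 0.5 -0.2" --pt "0 -0.001 -0.016 -0.035 -0.234 0.57 -0.2" --pt "0 -0.001 -0.016 -0.035 -0.234 0.57 -0.2" --pt "0 -0.001 -0.016 -0.035 -0.234 0.57 0.6" --pt "0 -0.001 -0.016 -0.035 -0.234 0.57 0.6" --pt "0 -0.001 -0.016 -0.035 -0.234 0.57 0.6" --force 40

```text
clock: 5.4
eef_pos: [571.7, -327.6, 4.1]
tcp_rot: [-3.14, 0.001, -3.005]
contact_force: [-0.4, -0.5, -0.3]
opening: 0.202
grasp_force: 0.0
```

```bash
python3 -c "
from h import *
st()"
```

```text
5.4 [ 571.7 -327.6    4.1] [-3.140e+00  1.000e-03 -3.005e+00] F [-0.4 -0.5 -0.3] op 0.202 g 0.0
```

carry_out --pt "0 0 0 0 0 -0.04 -0.2" --pt "0 0 0 0 0 -0.04 -0.2" --pt "0 0 0 0 0 -0.04 -0.2" --pt "0 0 0 0 0 0.012 -0.15" --pt "0 0 0 0 0 0.02 -0.1" --pt "0 0 0 0 0 0.02 -0.1"

```text
clock: 6.15
eef_pos: [570.7, -327.2, -2.6]
tcp_rot: [3.141, -0.001, -3.005]
contact_force: [-0.4, 0.3, 0.6]
opening: 0.545
grasp_force: 0.0
```

```bash
python3 -c "
from h import *
st();im=r.grab_frame('wrist')[:,:,::-1]
cv2.imwrite('pics/w4v.png',cv2.resize(cv2.flip(im,-1)[60:360,170:470],(600,600)))"
```

```text
6.15 [ 570.7 -327.2   -2.6] [ 3.141e+00 -1.000e-03 -3.005e+00] F [-0.4  0.3  0.6] op 0.545 g 0.0
```

View pics/w4v.png

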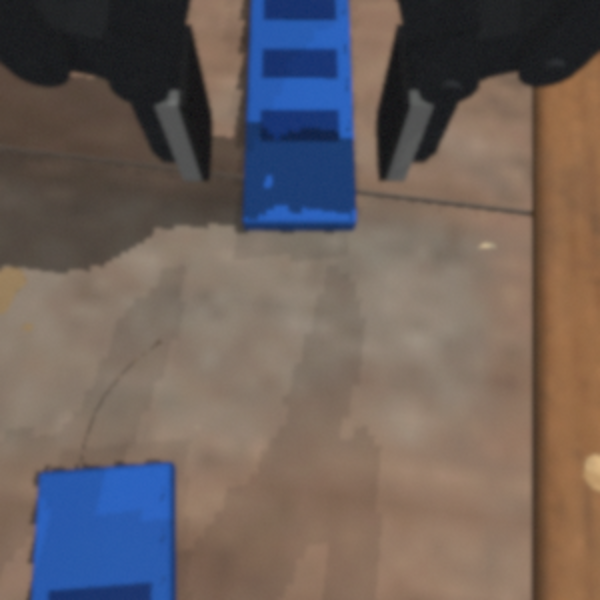

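The fingers straddle the rear end of the packer. The tips are above the bench, and nothing is touching yet. Closing now.

carry_out --pt "0 0 0 0 0 0 0.1" --pt "0 0 0 0 0 0 0.4" --pt "0 0 0 0 0 0 0.5" --pt "0 0 0 0 0 0 0.5" --force 40

```text
clock: 6.7
eef_pos: [571.2, -327.4, -1.7]
tcp_rot: [-3.141, -0.0, -3.005]
contact_force: [-0.9, -0.7, -0.3]
opening: 0.253
grasp_force: 0.0
```

carry_out --pt "0 0 0 0 0 0 0.7" --pt "0 0 0 0 0 0 0.9" --pt "0 0 0 0 0 0 0.9" --force 40

```text
clock: 7.08
eef_pos: [571.1, -327.4, -1.8]
tcp_rot: [-3.141, -0.0, -3.005]
contact_force: [0.5, -0.2, 0.2]
opening: 0.055
grasp_force: 0.0
```

```bash
python3 - <<'E'
from h import *
s=st();c=r.get_calibration('wrist');im=r.grab_frame('wrist')[:,:,::-1];cv2.imwrite('pics/w5.png',im)
o=r.silhouettes('wrist','packer_1')
for q in o:
    if q['score']>.3: print(q['score'],q['position'],q['region'].sum(),rect(c,q['region'],7))
print(proj(c,[s['eef_pos'],s['eef_pos']+[0,0,10]]))
cv2.imwrite('pics/w5v.png',cv2.resize(cv2.flip(im,-1)[60:360,170:470],(600,600)))
E
```

```text
7.08 [ 571.1 -327.4   -1.8] [-3.141 -0.    -3.005] F [ 0.5 -0.2  0.2] op 0.055 g 0.0
0.71 [247.0, 324.3] 2876 (array([ 608.7, -322.4]), array([108.7,  36. ]), 8.2)
0.6 [48.8, 415.6] 7669 (array([ 454.6, -292.8]), array([50.4, 38.5]), 11.3)
[[320.88641428 239.46898519]
 [320.80249238 246.41455022]]
```

View pics/w5v.png

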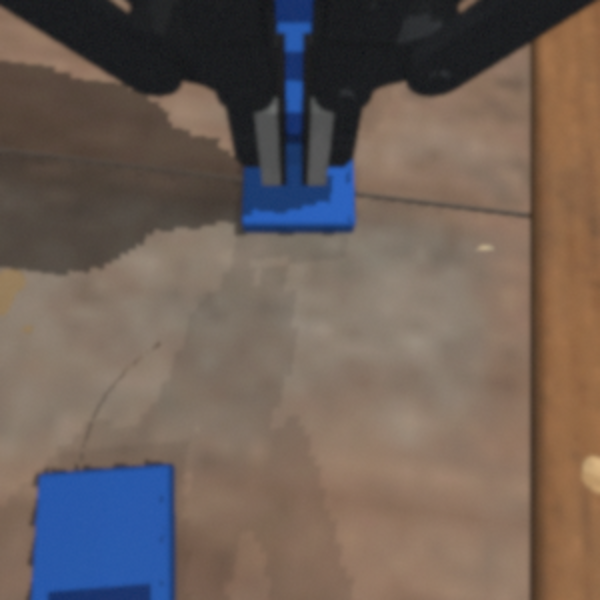

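The fingers closed above the packer. Scaling the pads in the image puts the tips well short of the reported TCP, so I'll open and feel downward in small steps.

carry_out --pt "0 0 0 0 0 -0.02 -0.1" --pt "0 0 0 0 0 -0.02 -0.1" --pt "0 0 0 0 0 -0.02 -0.1" --pt "0 0 0 0 0 0.012 -0.1" --pt "0 0 0 0 0 0.024 -0.1"

```text
clock: 7.8
eef_pos: [570.7, -327.1, -8.7]
tcp_rot: [-3.142, -0.001, -3.005]
contact_force: [0.2, -0.7, -0.3]
opening: 0.553
grasp_force: 0.0
```

```bash
python3 -c "
from h import *
st();print(r.pinch_z)"
```

```text
7.8 [ 570.7 -327.1   -8.7] [-3.142e+00 -1.000e-03 -3.005e+00] F [ 0.2 -0.7 -0.3] op 0.553 g 0.0
18.700000000000003
```

carry_out --pt "0 0 0 0 0 0.012 -0.1" --pt "0 0 0 0 0 0.024 -0.1" --pt "0 0 0 0 0 0.024 -0.1"

```text
clock: 8.18
eef_pos: [571.0, -327.3, -14.1]
tcp_rot: [-3.141, -0.001, -3.005]
contact_force: [0.5, 0.1, 1.0]
opening: 0.55
grasp_force: 0.0
```

carry_out --pt "0 0 0 0 0 0.012 -0.1" --pt "0 0 0 0 0 0.024 -0.1" --pt "0 0 0 0 0 0.024 -0.1"

```text
clock: 8.55
eef_pos: [570.9, -327.3, -20.1]
tcp_rot: [-3.141, -0.001, -3.005]
contact_force: [-0.1, 0.6, 0.5]
opening: 0.549
grasp_force: 0.0
```

carry_out --pt "0 0 0 0 0 0.01 -0.1" --pt "0 0 0 0 0 0.018 -0.1" --pt "0 0 0 0 0 0.018 -0.1"

```text
clock: 8.93
eef_pos: [571.0, -327.3, -24.5]
tcp_rot: [-3.141, -0.0, -3.005]
contact_force: [0.5, -1.2, 0.3]
opening: 0.546
grasp_force: 0.0
```

carry_out --pt "0 0 0 0 0 0.012 -0.1" --pt "0 0 0 0 0 0.012 -0.1" --pt "0 0 0 0 0 0.012 0.1" --pt "0 0 0 0 0 0.012 0.3" --pt "0 0 0 0 0 0.012 0.5" --pt "0 0 0 0 0 0.012 0.5" --force 40

```text
clock: 9.68
eef_pos: [571.4, -327.6, -26.9]
tcp_rot: [-3.141, 0.0, -3.005]
contact_force: [0.2, 0.5, 4.3]
opening: 0.401
grasp_force: 40.2
```

```bash
cat > m.py <<'E'
from h import *
import sys
J=np.array([617.5,-33.8]);YW=.065
def jp(x,y,z): return np.r_[J+R.from_euler('z',YW).apply([x,y,0])[:2],z]
E
python3 -c "
from m import *
for p in ([540,-327,75],[493,-150,75]):print(row(p,Rt(3.7)))
p=np.array([493.,-150,75]);print(row(jp(-125,0,75),Rt(3.7),p,Rt(3.7)),row(jp(-125,0,-8),Rt(3.7),p,Rt(3.7)), jp(-125,0,0))"
```

```text
[-0.0, 0.0, 0.023, 0.124, 0.019, -0.408]
[-0.0, 0.0, 0.023, 0.214, 0.746, -0.409]
[0.0, 0.0, 0.0, -0.027, 0.431, 0.0] [0.0, 0.0, 0.0, -0.027, 0.431, 0.332] [492.76396954 -41.91927985   0.        ]
```

carry_out --pt "0 0 0 0 0 -0.15 0.5" --pt "0 0 0.023 0.06 0.01 -0.4 0.5" --pt "0 0 0.023 0.124 0.019 -0.408 0.5" --pt "0 0 0.023 0.2 0.35 -0.408 0.5" --pt "0 0 0.023 0.214 0.6 -0.408 0.5" --pt "0 0 0.023 0.214 0.746 -0.408 0.5" --pt "0 0 0.023 0.214 0.746 -0.408 0.5" --pt "0 0 0.023 0.214 0.746 -0.408 0.5"

```text
clock: 10.68
eef_pos: [492.7, -150.0, 74.3]
tcp_rot: [-3.141, -0.0, -3.076]
contact_force: [0.4, 1.1, 0.3]
opening: 0.405
grasp_force: 40.1
```

```bash
python3 -c "
from m import *
st();print(row(jp(-125,0,75),Rt(3.7)),row(jp(-125,0,-7),Rt(3.7)))"
```

```text
10.68 [ 492.7 -150.    74.3] [-3.141 -0.    -3.076] F [0.4 1.1 0.3] op 0.405 g 40.1
[-0.0, -0.0, 0.0, -0.029, 0.431, -0.003] [-0.0, -0.0, 0.0, -0.029, 0.432, 0.325]
```

carry_out --pt "0 0 0 -0.029 0.25 -0.003 0.5" --pt "0 0 0 -0.029 0.431 -0.003 0.5" --pt "0 0 0 -0.029 0.431 -0.003 0.5" --pt "0 0 0 -0.029 0.431 0.2 0.5" --pt "0 0 0 -0.029 0.431 0.325 0.5" --pt "0 0 0 -0.029 0.431 0.325 0.5"

```text
clock: 11.42
eef_pos: [491.5, -43.3, -8.7]
tcp_rot: [-3.141, -0.004, -3.079]
contact_force: [0.3, -0.4, -0.5]
opening: 0.404
grasp_force: 40.2
```

```bash
python3 look.py w6 packer_1 25; python3 -c "
from h import *
im=r.grab_frame('side')[130:230,230:350,::-1]
w=cv2.flip(cv2.imread('pics/w6.png'),-1)[80:400,150:490]
cv2.imwrite('pics/v6.png',np.hstack([cv2.resize(im,(432,360)),cv2.resize(w,(360,360))]))"
```

```text
11.43 [491.5 -43.3  -8.7] [-3.141 -0.004 -3.079] F [ 0.3 -0.4 -0.5] op 0.404 g 40.2
[-0.09  0.47  2.06 -0.    0.62 -1.72]
0.76 [293. 324.] 6806 [ 35.  70. 132.] rows [241 355] [516.  -41.4] [80.8 36.6] 2.7
```

View pics/v6.png

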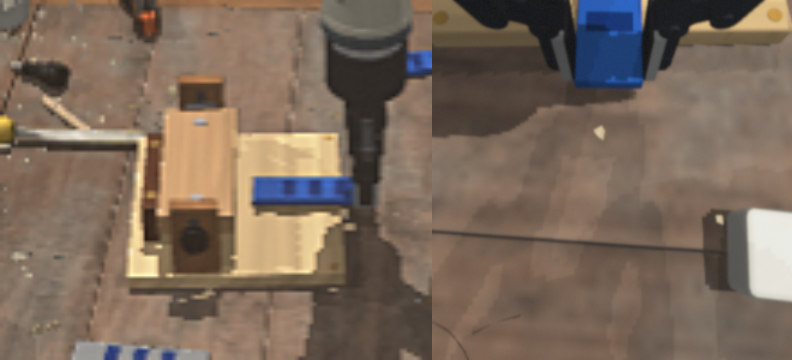

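The packer is held level in front of the gap, tip at (253,190) and in line with the rail's middle. Sliding it in.

carry_out --pt "0 0 0 -0.1 0.005 0 0.5" --pt "0 0 0 -0.2 0.005 0 0.5" --pt "0 0 0 -0.27 0.005 0 0.5" --pt "0 0 0 -0.31 0.005 0 0.5" --pt "0 0 0 -0.34 0.005 0 0.5" --pt "0 0 0 -0.34 0.005 0.008 0.5"

```text
clock: 12.32
eef_pos: [577.9, -35.3, -8.4]
tcp_rot: [-3.141, 0.0, -3.077]
contact_force: [-0.1, -0.5, -0.4]
opening: 0.404
grasp_force: 40.2
```

carry_out --pt "0 0 0 -0.012 0 0 0.5" --pt "0 0 0 -0.02 0 0 0.5" --pt "0 0 0 -0.02 0 0 0.5"

```text
clock: 12.7
eef_pos: [578.7, -35.1, -9.9]
tcp_rot: [-3.141, -0.007, -3.077]
contact_force: [-8.9, -2.7, 0.6]
opening: 0.407
grasp_force: 40.3
```

carry_out --pt "0 0 0 -0.01 0 0 0.5" --pt "0 0 0 -0.016 0 0 0.5"

```text
clock: 12.95
eef_pos: [578.6, -34.9, -10.9]
tcp_rot: [3.141, -0.015, -3.077]
contact_force: [-19.2, -3.0, 2.1]
opening: 0.4
grasp_force: 40.4
```

```bash
python3 - <<'E'
from m import *
st();c=r.get_calibration('side');im=r.grab_frame('side');cv2.imwrite('pics/s7.png',im[:,:,::-1])
for o in r.silhouettes('side','packer_1'): print(round(o['score'],2),np.round(o['position']),o['region'].sum(),rect(c,o['region'],25))
# rail top x-extent at mid: sample brightness row through rail centre
for x in(-49,-40,0,70): print(x,proj(c,jp(x,0,25 if x<0 else 60)).round(1))
E
```

```text
12.95 [578.6 -34.9 -10.9] [ 3.141 -0.015 -3.077] F [-19.2  -3.    2.1] op 0.4 g 40.4
0.94 [263. 347.] 397 (array([434. , 334.7]), array([112. ,  41.2]), 161.6)
0.91 [234. 273.] 348 (array([675.7, 205.5]), array([118.8,  45.3]), 178.7)
0.72 [149. 351.] 205 (array([ 420. , -269.8]), array([116.6,  45.4]), 13.5)
0.58 [180. 300.] 27 (array([600.8, -27.4]), array([28.3, 13.8]), 94.9)
-49 [[308.6 183. ]]
-40 [[305.9 183. ]]
0 [[293.9 175.1]]
70 [[273.4 175.3]]
```

carry_out --pt "0 0 0 0.02 0 0 0.5" --pt "0 0 0 0.024 0 0.004 0.4" --pt "0 0 0 0.024 0 0.004 0" --pt "0 0 0 0.024 0 0.004 -0.2" --pt "0 0 0 0.024 0 -0.02 -0.2" --pt "0 0 0 0.024 0 -0.2 -0.2" --pt "0 0 0 0.024 0 -0.4 -0.2" --pt "0 0 0 0.05 0 -0.55 -0.2"

```text
clock: 14.05
eef_pos: [575.6, -35.4, 131.6]
tcp_rot: [-3.141, 0.003, -3.077]
contact_force: [-0.1, -0.2, 0.0]
opening: 0.599
grasp_force: 0.0
```

```bash
python3 -c "
from m import *
st();print(row(jp(-50,0,118),Rt(3.7,30)))"
```

```text
14.05 [575.6 -35.4 131.6] [-3.141e+00  3.000e-03 -3.077e+00] F [-0.1 -0.2  0. ] op 0.599 g 0.0
[-0.0, -0.166, 0.0, 0.032, -0.005, 0.054]
```

carry_out --pt "0 -0.166 0 0.032 -0.005 0.054 -0.2" --pt "0 -0.166 0 0.032 -0.005 0.054 -0.2" --pt "0 -0.166 0 0.032 -0.005 0.054 -0.2" --pt "0 -0.166 0 0.032 -0.005 0.054 -0.2" --pt "0 -0.166 0 0.032 -0.005 0.054 -0.2"

```text
clock: 14.68
eef_pos: [566.1, -37.2, 115.7]
tcp_rot: [-3.141, 0.522, -3.077]
contact_force: [1.2, -0.5, 1.4]
opening: 0.601
grasp_force: 0.0
```

```bash
python3 -c "
from m import *
s=st();print(np.round(s['qpos'],2));c=r.get_calibration('wrist');im=r.grab_frame('wrist')[:,:,::-1]
np.save('w8.npy',np.array(c['pose']));cv2.imwrite('pics/w8.png',im)
f=cv2.flip(im,-1)
cv2.imwrite('pics/w8v.png',cv2.resize(f[140:400,150:490],(784,600),interpolation=cv2.INTER_CUBIC))
for o in r.silhouettes('wrist','packer_1'): print(o['score'],o['position'],rect(c,o['region'],23))
"
```

```text
14.68 [566.1 -37.2 115.7] [-3.141  0.522 -3.077] F [ 1.2 -0.5  1.4] op 0.601 g 0.0
[-0.13  0.19  2.24  0.47  0.21 -2.2 ]
0.91 [174.2, 325.0] (array([599.8, -32.8]), array([80.7, 36.9]), 1.0)
```

View pics/w8v.png

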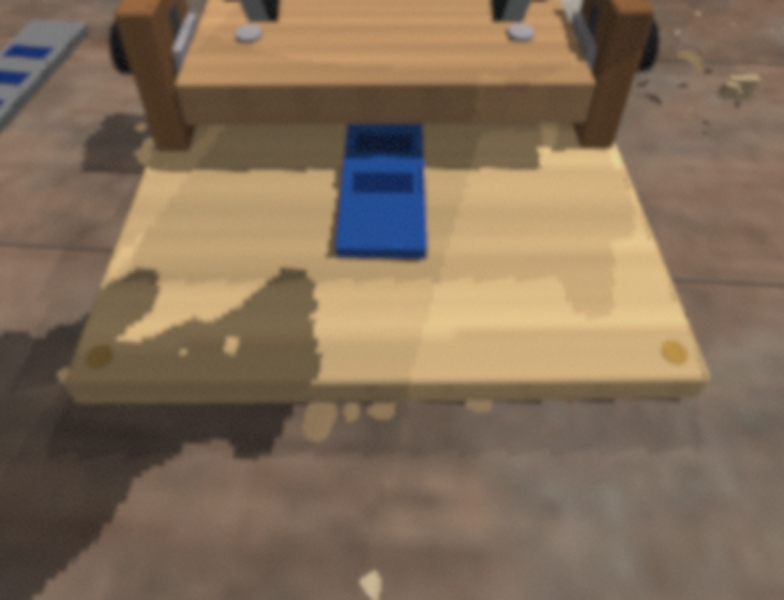

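The packer is in, flat and in the middle. Its near end is at (382,250) in the view, the rail's lower edge at row ~122 and the board's front edge at row ~381. Next I'll measure depth and gap.

```bash
python3 - <<'E'
from h import *
c=dict(r.get_calibration('wrist'));P=np.load('w8.npy');c['pose']=P
f=cv2.flip(cv2.imread('pics/w8.png'),-1).astype(float)
F=lambda u,v:np.array([150+(u+.5)/2.3077-.5,140+(v+.5)/2.3077-.5])
def edge(u0,u1,v,w=4,ch=None):
    o=[]
    for u in np.linspace(u0,u1,15):
        x,y=F(u,v(u));xi=int(round(x));yy=np.arange(int(y)-w,int(y)+w+1)
        g=np.abs(f[yy+1,xi-1:xi+2].mean(1)-f[yy-1,xi-1:xi+2].mean(1)).sum(-1)
        k=np.argmax(g);k=min(max(k,1),len(g)-2);a,b,d=g[k-1:k+2];o.append((x,yy[k]+.5*(a-d)/(a-2*b+d)))
    o=np.array(o);m=np.median(o[:,1]);p=np.polyfit(*o[np.abs(o[:,1]-m)<3].T,1);return p
def pt(p,u): x=F(u,0)[0]; return (639-x,399-np.polyval(p,x))
E={}
E['front']=edge(120,640,lambda u:383-5*(u-63)/644)
E['pack']=edge(345,420,lambda u:250)
E['packbot']=edge(345,420,lambda u:257,2)
E['railP']=edge(352,418,lambda u:124,3)
E['rail']=edge(440,580,lambda u:122,3)
E['railT']=edge(200,580,lambda u:86+4*(u-200)/380,3)
for k,z in(('front',15),('pack',23),('railP',23),('rail',15)):
    w=toplane(c,[pt(E[k],382)],z)[0];print(k,[np.round(v,1) for v in pt(E[k],382)],w.round(1))
x0=toplane(c,[pt(E['front'],382)],15)[0]
xp=toplane(c,[pt(E['pack'],382)],23)[0]
for nm,xr in(('front+100',x0[0]+100),('pack+49',xp[0]+49)):
    for k in('railP','rail','railT'):
        o,v=ray(c,[pt(E[k],382)]);t=(xr-o[0])/v[0,0];print(nm,k,'z',(o[2]+t*v[0,2]).round(1))
w=toplane(c,[(639-F(338,250)[0],399-F(338,250)[1]),(639-F(426,250)[0],399-F(426,250)[1])],23);print(w.round(1),P[:3,3].round(1))
E
```

```text
front [np.float64(323.8), np.float64(94.0)] [515.5 -38.4  15. ]
pack [np.float64(323.8), np.float64(146.6)] [559.9 -35.5  23. ]
railP [np.float64(323.8), np.float64(205.7)] [639.2 -30.1  23. ]
rail [np.float64(323.8), np.float64(205.3)] [647.8 -29.5  15. ]
front+100 railP z 43.4
front+100 rail z 42.9
front+100 railT z 64.3
pack+49 railP z 49.1
pack+49 rail z 48.7
pack+49 railT z 69.4
[[563.5 -18.2  23. ]
 [565.7 -52.1  23. ]] [407.6 -46.4 222.6]
```

```bash
sed -i 's/617.5,-33.8/615.2,-33.9/' m.py; python3 -c "
from m import *
print(row([520,-60,150],Rt(12.5)));print(row([400,-270,140],Rt(12.5)))"
```

```text
[-0.013, 0.166, -0.048, 0.101, -0.079, -0.215]
[-0.013, 0.166, -0.048, 0.584, -0.886, -0.446]
```

carry_out --pt "-0.006 0.06 -0.02 0.1 -0.079 -0.2 -0.2" --pt "-0.013 0.166 -0.048 0.25 -0.3 -0.27 -0.2" --pt "-0.013 0.166 -0.048 0.4 -0.5 -0.35 -0.2" --pt "-0.013 0.166 -0.048 0.5 -0.7 -0.42 -0.2" --pt "-0.013 0.166 -0.048 0.584 -0.886 -0.446 -0.2" --pt "-0.013 0.166 -0.048 0.584 -0.886 -0.446 -0.2" --pt "-0.013 0.166 -0.048 0.584 -0.886 -0.446 -0.2"

```text
clock: 15.65
eef_pos: [399.1, -270.5, 139.6]
tcp_rot: [-3.141, -0.001, -2.924]
contact_force: [-0.0, 0.7, 0.3]
opening: 0.601
grasp_force: 0.0
```

```bash
python3 look.py w9 packer_1 7
```

```text
15.65 [ 399.1 -270.5  139.6] [-3.141e+00 -1.000e-03 -2.924e+00] F [-0.   0.7  0.3] op 0.601 g 0.0
[-0.6   0.21  1.99 -0.    0.94 -2.38]
0.77 [393. 583.] 368 [104. 102. 100.] rows [384 399] [630.9 184. ] [48.2 29.3] 84.7
0.59 [193. 295.] 3194 [ 44.  87. 165.] rows [146 246] [ 420.2 -299.2] [119.4  36.3] 12.1
0.5 [379. 448.] 180 [32. 44. 68.] rows [370 386] [648.5 -33.5] [39.  20.3] 46.6
```

```bash
python3 -c "
from h import *
print(row([376.2,-308.6,0],Rt(12.1)));print(row([376.2,-308.6,-26.5],Rt(12.1)))"
```

```text
[-0.0, -0.0, 0.003, 0.125, -0.133, 0.558]
[-0.0, -0.0, 0.003, 0.124, -0.133, 0.664]
```

carry_out --pt "0 0 0.003 0.124 -0.133 0.2 -0.15" --pt "0 0 0.003 0.124 -0.133 0.4 -0.15" --pt "0 0 0.003 0.124 -0.133 0.558 -0.15" --pt "0 0 0.003 0.124 -0.133 0.63 -0.15" --pt "0 0 0.003 0.124 -0.133 0.664 -0.1" --pt "0 0 0.003 0.124 -0.133 0.664 0.1" --pt "0 0 0.003 0.124 -0.133 0.664 0.3" --pt "0 0 0.003 0.124 -0.133 0.664 0.5" --force 40

```text
clock: 16.75
eef_pos: [376.2, -309.5, -25.7]
tcp_rot: [-3.14, -0.0, -2.932]
contact_force: [-0.1, -0.7, 0.1]
opening: 0.403
grasp_force: 39.8
```

carry_out --pt "0 0 0 0 0 0 0.5" --pt "0 0 0 0 0 0 0.5"

```text
clock: 17.0
eef_pos: [376.0, -309.5, -26.0]
tcp_rot: [-3.141, -0.001, -2.932]
contact_force: [0.6, 1.0, 7.2]
opening: 0.401
grasp_force: 40.5
```

```bash
python3 -c "
from m import *
st();print(row(jp(-140,0,75)-[20,100,0],Rt(3.7)),row(jp(-140,0,75),Rt(3.7)),row(jp(-130,0,5),Rt(3.7)))"
```

```text
17.0 [ 376.  -309.5  -26. ] [-3.141e+00 -1.000e-03 -2.932e+00] F [0.6 1.  7.2] op 0.401 g 40.5
[-0.0, -0.0, 0.046, -0.449, 0.585, -0.405] [-0.0, -0.0, 0.046, -0.611, 0.96, -0.405] [-0.0, -0.0, 0.046, -0.65, 0.954, -0.125]
```

carry_out --pt "0 0 0 0 0 -0.15 0.5" --pt "0 0 0.01 0 0 -0.4 0.5" --pt "0 0 0.046 -0.15 0.19 -0.405 0.5" --pt "0 0 0.046 -0.3 0.38 -0.405 0.5" --pt "0 0 0.046 -0.449 0.585 -0.405 0.5" --pt "0 0 0.046 -0.54 0.77 -0.405 0.5" --pt "0 0 0.046 -0.611 0.96 -0.405 0.5" --pt "0 0 0.046 -0.611 0.96 -0.405 0.5"

```text
clock: 18.0
eef_pos: [475.5, -39.9, 74.6]
tcp_rot: [3.141, -0.001, -3.073]
contact_force: [0.1, -0.8, -0.3]
opening: 0.404
grasp_force: 40.1
```

```bash
python3 -c "
from m import *
st();print(row(jp(-130,0,1),Rt(3.7)),row(jp(-42,0,0),Rt(3.7)))"
```

```text
18.0 [475.5 -39.9  74.6] [ 3.141e+00 -1.000e-03 -3.073e+00] F [ 0.1 -0.8 -0.3] op 0.404 g 40.1
[0.0, -0.0, 0.001, -0.039, -0.013, 0.294] [0.0, -0.0, 0.001, -0.391, -0.014, 0.298]
```

carry_out --pt "0 0 0.001 -0.039 -0.013 0.2 0.5" --pt "0 0 0.001 -0.039 -0.013 0.294 0.5" --pt "0 0 0.001 -0.039 -0.013 0.294 0.5" --pt "0 0 0.001 -0.15 -0.013 0.296 0.5" --pt "0 0 0.001 -0.25 -0.013 0.297 0.5" --pt "0 0 0.001 -0.33 -0.013 0.298 0.5" --pt "0 0 0.001 -0.385 -0.013 0.298 0.5" --pt "0 0 0.001 -0.385 -0.013 0.298 0.5"

```text
clock: 19.0
eef_pos: [572.4, -40.0, 0.7]
tcp_rot: [-3.141, 0.0, -3.08]
contact_force: [0.0, 0.1, -0.4]
opening: 0.401
grasp_force: 40.1
```

carry_out --pt "0 0 0 -0.012 0 0 0.5" --pt "0 0 0 -0.024 0 0 0.5" --pt "0 0 0 -0.028 0 0 0.5"

```text
clock: 19.38
eef_pos: [578.3, -39.2, -0.1]
tcp_rot: [-3.141, -0.001, -3.08]
contact_force: [-0.2, -1.1, -0.1]
opening: 0.404
grasp_force: 40.1
```

carry_out --pt "0 0 0 -0.008 0.008 0 0.5" --pt "0 0 0 -0.016 0.012 0 0.5" --pt "0 0 0 -0.022 0.012 0 0.5" --pt "0 0 0 -0.022 0.012 0 0.5"

```text
clock: 19.88
eef_pos: [580.2, -36.2, -1.2]
tcp_rot: [-3.141, -0.008, -3.08]
contact_force: [-8.9, -3.6, 0.4]
opening: 0.404
grasp_force: 40.4
```

carry_out --pt "0 0 0 -0.012 0 0 0.5" --pt "0 0 0 -0.012 0 0 0.5"

```text
clock: 20.12
eef_pos: [580.1, -36.1, -2.1]
tcp_rot: [3.141, -0.014, -3.08]
contact_force: [-15.4, -6.1, 2.2]
opening: 0.401
grasp_force: 40.4
```

carry_out --pt "0 0 0 0.012 0 0.006 0.5" --pt "0 0 0 0.022 0 0.01 0.5" --pt "0 0 0 0.022 0 0.01 0.1" --pt "0 0 0 0.022 0 0.01 -0.2" --pt "0 0 0 0.022 0 -0.02 -0.2" --pt "0 0 0 0.022 0 -0.2 -0.2" --pt "0 0 0 0.022 0 -0.4 -0.2" --pt "0 0 0 0.05 0 -0.5 -0.2"

```text
clock: 21.12
eef_pos: [576.3, -36.4, 128.3]
tcp_rot: [-3.141, 0.003, -3.08]
contact_force: [1.0, -0.0, 0.3]
opening: 0.602
grasp_force: 0.0
```

```bash
python3 look.py w10 packer_1 31; python3 -c "
from h import *
c=r.get_calibration('wrist')
o=r.silhouettes('wrist','packer_1')[0]['region'];v,u=np.nonzero(o)
for vv in range(v.min(),v.min()+4):
    uu=u[v==vv]; print(vv,uu.min(),uu.max(),toplane(c,[(uu.min(),vv),(uu.max(),vv)],31)[:,:2].round(1).tolist())
cc=r.silhouettes('wrist','jig')
for q in cc[:2]: print(q['score'],rect(c,q['region'],15))
print(row([545,200,130],Rt(0)))
"
```

```text
21.12 [576.3 -36.4 128.3] [-3.141e+00  3.000e-03 -3.080e+00] F [ 1.  -0.   0.3] op 0.602 g 0.0
[-0.07  0.36  1.81 -0.    0.97 -1.7 ]
0.62 [271. 496.] 2710 [ 94.  96. 105.] rows [235 323] [665.2 163.2] [113.1  39.8] 175.1
0.56 [209. 325.] 1932 [ 38.  70. 127.] rows [183 237] [592.4 -34.5] [58.5 37.6] 2.3
0.51 [117. 639.] 31 [44. 46. 58.] rows [115 124] [484.2 252.1] [8.5 2.7] 23.8
0.41 [184. 323.] 48 [58. 59. 74.] rows [182 183] [562.4 -37.2] [22.7  1. ] 93.6
235 495 498 [[608.3, 149.5], [608.1, 152.7]]
236 494 508 [[609.5, 148.7], [608.6, 163.7]]
237 494 515 [[610.7, 149.1], [609.3, 171.5]]
238 493 521 [[611.9, 148.3], [610.1, 178.3]]
0.91 (array([616.3, -32.2]), array([295.9, 206.3]), 93.6)
0.74 (array([608.1, 302.5]), array([130.4,  52.9]), 178.2)
[-0.0, 0.0, 0.02, 0.06, 0.951, -0.019]
```

Both packers are in, aligned and at the stop. Now the wedge: candidates are orange at side (290,261) and pink at (335,303). The orange one is meant.

carry_out --pt "0 0 0.01 0.06 0.25 -0.06 -0.2" --pt "0 0 0.02 0.06 0.5 -0.06 -0.2" --pt "0 0 0.02 0.06 0.75 -0.06 -0.2" --pt "0 0 0.02 0.06 0.98 -0.06 -0.2" --pt "0 0 0.02 0.06 0.98 -0.06 -0.2" --pt "0 0 0.02 0.06 0.98 -0.06 -0.2"

```text
clock: 22.08
eef_pos: [543.5, 206.9, 138.5]
tcp_rot: [-3.14, -0.003, -3.141]
contact_force: [-0.2, -0.2, -0.1]
opening: 0.6
grasp_force: 0.0
```

```bash
python3 look.py w11 wedge 0; python3 -c "
from h import *
c=dict(r.get_calibration('wrist'));c['pose']=np.load('w11.npy');im=cv2.imread('pics/w11.png')
h=cv2.cvtColor(im,cv2.COLOR_BGR2HSV);m=((h[...,0]<16)&(h[...,1]>190)&(h[...,2]>90)).astype(np.uint8)
m=cv2.morphologyEx(m,cv2.MORPH_OPEN,np.ones((3,3)));n,l,s,_=cv2.connectedComponentsWithStats(m);i=1+np.argmax(s[1:,4]);print(s[i])
ct=cv2.findContours((l==i).astype(np.uint8),cv2.RETR_EXTERNAL,cv2.CHAIN_APPROX_NONE)[0][0]
q=cv2.approxPolyDP(ct,5,True)[:,0];print(q.tolist())
for z in(0,4,25.6):print(z,toplane(c,q,z)[:,:2].round(0).tolist())
"
```

```text
22.07 [543.5 206.9 138.5] [-3.140e+00 -3.000e-03 -3.141e+00] F [-0.2 -0.2 -0.1] op 0.6 g 0.0
[ 0.36  0.36  1.78 -0.    1.   -1.21]
0.94 [228. 406.] 3114 [190. 110.  41.] rows [185 289] [612.3 314.5] [139.5  46.1] 177.1
0.7 [114. 570.] 5637 [155.  90. 106.] rows [ 57 163] [464.9 470.1] [138.8  49.9] 124.2
[ 391  189   44   99 2711]
[[426, 189], [403, 189], [391, 259], [409, 287], [434, 202]]
0 [[547.0, 327.0], [547.0, 300.0], [638.0, 294.0], [680.0, 320.0], [563.0, 338.0]]
4 [[546.0, 325.0], [546.0, 299.0], [636.0, 292.0], [677.0, 319.0], [562.0, 336.0]]
25.6 [[540.0, 317.0], [540.0, 293.0], [623.0, 287.0], [661.0, 311.0], [554.0, 327.0]]
```

```bash
cat > wf.py <<'E'
from h import *
from scipy.optimize import minimize
V=np.array([(x,y,z) for y in(-18,18) for x,z in((67.5,0),(67.5,4),(-67.5,0),(-67.5,25.6))])
def fit(c,reg,x0,zb=0):
    reg=cv2.resize(reg.astype(np.uint8),None,fx=1,fy=1)
    def cost(p):
        W=R.from_euler('z',p[2],degrees=True).apply(V)+[p[0],p[1],zb]
        h=cv2.convexHull(proj(c,W).astype(np.float32));m=np.zeros(reg.shape,np.uint8)
        cv2.fillConvexPoly(m,np.round(h*16).astype(np.int32),1,shift=4)
        return 1-(m&reg).sum()/(m|reg).sum()
    s=minimize(cost,x0,method='Nelder-Mead',options=dict(initial_simplex=[x0,np.add(x0,[8,0,0]),np.add(x0,[0,8,0]),np.add(x0,[0,0,6])]))
    return s.x.round(1),round(1-s.fun,3)
E
python3 -c "
from wf import *
c=r.get_calibration('wrist');r.grab_frame('wrist')
o=r.silhouettes('wrist','wedge')[0];print(fit(c,o['region'],[612,312,-3]),fit(c,o['region'],[608,308,3]))
c=r.get_calibration('side');r.grab_frame('side')
for o in r.silhouettes('side','wedge')[:2]: print(o['position'],fit(c,o['region'],[609,308,0]))
"
```

```text
(array([612., 312.,  -3.]), np.float64(0.0)) (array([608., 308.,   3.]), np.float64(0.0))
[303.7, 334.9] (array([609., 308.,   0.]), np.float64(0.0))
[260.7, 292.3] (array([615. , 310.6,  -5.2]), np.float64(0.796))
```

```bash
python3 -c "
from wf import *
c=r.get_calibration('wrist');r.grab_frame('wrist')
for o in r.silhouettes('wrist','wedge')[:2]: print(o['position'],fit(c,o['region'],[612,312,-3]),fit(c,o['region'],[608,308,3]))
"
```

```text
[228.9, 407.3] (array([612.1, 310. ,  -1.7]), np.float64(0.862)) (array([ 6.124e+02,  3.110e+02, -1.000e-01]), np.float64(0.851))
[110.2, 570.9] (array([612., 312.,  -3.]), np.float64(0.0)) (array([608., 308.,   3.]), np.float64(0.0))
```

```bash
python3 -c "
from h import *
print(row([570,311.5,40],Rt(-2)));print(row([570,311.5,-22.5],Rt(-2)))"
```

```text
[-0.0, -0.0, 0.01, -0.102, 0.42, 0.399]
[-0.0, -0.0, 0.01, -0.102, 0.421, 0.649]
```

carry_out --pt "0 0 0.01 -0.05 0.2 0.05 -0.2" --pt "0 0 0.01 -0.102 0.42 0.15 -0.2" --pt "0 0 0.01 -0.102 0.42 0.3 -0.2" --pt "0 0 0.01 -0.102 0.42 0.3 -0.2" --pt "0 0 0.01 -0.102 0.42 0.45 -0.2" --pt "0 0 0.01 -0.102 0.42 0.45 -0.2"

```text
clock: 23.22
eef_pos: [568.5, 310.7, 26.6]
tcp_rot: [-3.139, -0.004, 3.108]
contact_force: [1.1, 0.6, -0.4]
opening: 0.599
grasp_force: 0.0
```

```bash
python3 -c "
from wf import *
st();c=r.get_calibration('wrist');r.grab_frame('wrist')
for o in r.silhouettes('wrist','wedge')[:2]: print(o['score'],o['position'],fit(c,o['region'],[612,310,-2]))
print(row([570,311.5,-22.5],Rt(-2)))
"
```

```text
23.23 [568.5 310.7  26.6] [-3.139 -0.004  3.108] F [ 1.1  0.6 -0.4] op 0.599 g 0.0
0.92 [74.6, 550.3] (array([612., 310.,  -2.]), np.float64(0.0))
0.78 [266.6, 317.7] (array([611.9, 308.9,  -2.3]), np.float64(0.979))
[0.0, -0.0, 0.001, 0.001, -0.002, 0.206]
```

carry_out --pt "0 0 0.001 0 -0.001 0.1 -0.2" --pt "0 0 0.001 -0.002 -0.001 0.17 -0.2" --pt "0 0 0.001 -0.002 -0.001 0.196 -0.2" --pt "0 0 0.001 -0.002 -0.001 0.196 -0.1" --pt "0 0 0.001 -0.002 -0.001 0.196 0.1" --pt "0 0 0.001 -0.002 -0.001 0.196 0.3" --pt "0 0 0.001 -0.002 -0.001 0.196 0.5" --pt "0 0 0.001 -0.002 -0.001 0.196 0.5" --force 70

```text
clock: 24.32
eef_pos: [570.9, 312.3, -20.5]
tcp_rot: [3.141, 0.0, 3.106]
contact_force: [-0.8, -1.4, 7.2]
opening: 0.4
grasp_force: 70.2
```

```bash
python3 -c "
from m import *
s=st();print(row([500,311,90],Rt(3.7)));p=np.array([500.,100,90]);print(row([500,100,90],Rt(3.7)))"
```

```text
24.32 [570.9 312.3 -20.5] [3.141 0.    3.106] F [-0.8 -1.4  7.2] op 0.4 g 70.2
[0.0, 0.0, -0.032, 0.283, -0.015, -0.442]
[0.0, 0.0, -0.032, 0.253, -0.859, -0.443]
```

carry_out --pt "0 0 0 0 0 -0.15 0.5" --pt "0 0 -0.01 0.05 0 -0.35 0.5" --pt "0 0 -0.032 0.2 -0.015 -0.442 0.5" --pt "0 0 -0.032 0.283 -0.1 -0.442 0.5" --pt "0 0 -0.032 0.283 -0.33 -0.443 0.5" --pt "0 0 -0.032 0.27 -0.56 -0.443 0.5" --pt "0 0 -0.032 0.253 -0.8 -0.443 0.5" --pt "0 0 -0.032 0.253 -0.859 -0.443 0.5"

```text
clock: 25.32
eef_pos: [499.2, 96.8, 89.5]
tcp_rot: [-3.141, -0.001, -3.079]
contact_force: [0.5, 0.7, 0.3]
opening: 0.4
grasp_force: 69.8
```

```bash
python3 -c "
from m import *
s=st();print(row(jp(-128,0,90),Rt(3.7)),row(jp(-128,0,13),Rt(3.7)))"
```

```text
25.32 [499.2  96.8  89.5] [-3.141e+00 -1.000e-03 -3.079e+00] F [0.5 0.7 0.3] op 0.4 g 69.8
[-0.0, -0.0, -0.001, 0.082, -0.552, -0.002] [-0.0, -0.0, -0.001, 0.081, -0.552, 0.306]
```

carry_out --pt "0 0 -0.001 0.05 -0.2 0 0.5" --pt "0 0 -0.001 0.082 -0.4 0 0.5" --pt "0 0 -0.001 0.082 -0.548 0 0.5" --pt "0 0 -0.001 0.082 -0.548 0.05 0.5" --pt "0 0 -0.001 0.082 -0.548 0.2 0.5" --pt "0 0 -0.001 0.082 -0.548 0.306 0.5" --pt "0 0 -0.001 0.082 -0.548 0.306 0.5"

```text
clock: 26.2
eef_pos: [487.1, -37.4, 11.4]
tcp_rot: [3.141, -0.004, -3.073]
contact_force: [0.1, 0.1, -1.4]
opening: 0.401
grasp_force: 70.0
```

```bash
python3 -c "
from wf import *
from m import *
s=st()
for n in('wrist','side'):
    c=r.get_calibration(n);r.grab_frame(n)
    for o in r.silhouettes(n,'wedge')[:4]:
        print(n,round(o['score'],2),o['position'],fit(c,o['region'],list(jp(-84,0,0)[:2])+[3.7],33))
print(row(jp(-64,1,12.5),Rt(3.7)),jp(-64,0,0))
"
```

```text
26.2 [487.1 -37.4  11.4] [ 3.141 -0.004 -3.073] F [ 0.1  0.1 -1.4] op 0.401 g 70.0
wrist 0.86 [281.2, 320.0] (array([528.7, -34. ,   3.4]), np.float64(0.778))
side 0.74 [301.3, 335.7] (array([531.4, -39.4,   3.7]), np.float64(0.0))
side 0.58 [177.3, 322.5] (array([525.5, -38.6,   2.7]), np.float64(0.789))
[-0.0, -0.0, 0.001, -0.251, -0.013, 0.004] [551.33515241 -38.05707129   0.        ]
```

carry_out --pt "0 0 0.001 0 -0.013 -0.006 0.5" --pt "0 0 0.001 -0.06 -0.013 -0.006 0.5" --pt "0 0 0.001 -0.12 -0.013 -0.006 0.5" --pt "0 0 0.001 -0.18 -0.013 -0.006 0.5" --pt "0 0 0.001 -0.22 -0.013 -0.004 0.5" --pt "0 0 0.001 -0.22 -0.013 -0.002 0.5"

```text
clock: 27.15
eef_pos: [543.6, -37.9, 12.8]
tcp_rot: [-3.141, -0.001, -3.076]
contact_force: [0.1, 0.1, -1.3]
opening: 0.404
grasp_force: 69.8
```

```bash
python3 -c "
from m import *
s=st();print(R.from_euler('z',-.065).apply(s['eef_pos']-jp(0,0,0)).round(1))"
```

```text
27.15 [543.6 -37.9  12.8] [-3.141e+00 -1.000e-03 -3.076e+00] F [ 0.1  0.1 -1.3] op 0.404 g 69.8
[-71.7   0.7  12.8]
```

carry_out --pt "0 0 0 0 0 0.006 0.5" --pt "0 0 0 0 0 0.01 0.5" --pt "0 0 0 0 0 0.01 0.5"

```text
clock: 27.52
eef_pos: [542.7, -38.1, 10.7]
tcp_rot: [-3.141, -0.001, -3.077]
contact_force: [0.6, 1.3, -0.2]
opening: 0.398
grasp_force: 69.9
```

carry_out --pt "0 0 0 -0.01 0 0.004 0.5" --pt "0 0 0 -0.02 0 0.004 0.5" --pt "0 0 0 -0.03 0 0.004 0.5" --pt "0 0 0 -0.03 0 0.004 0.5"

```text
clock: 28.02
eef_pos: [548.7, -37.6, 10.3]
tcp_rot: [3.142, -0.004, -3.076]
contact_force: [-7.5, -1.0, 13.5]
opening: 0.4
grasp_force: 71.6
```

carry_out --pt "0 0 0 -0.01 0 0 0.5" --pt "0 0 0 -0.02 0 0 0.5" --pt "0 0 0 -0.02 0 0 0.5"

```text
clock: 28.4
eef_pos: [553.7, -37.2, 10.4]
tcp_rot: [3.142, -0.004, -3.076]
contact_force: [-9.6, -0.5, 15.5]
opening: 0.396
grasp_force: 71.7
```

carry_out --pt "0 0 0 0 0 -0.003 0.5" --pt "0 0 0 -0.008 0 -0.003 0.5" --pt "0 0 0 -0.008 0 -0.003 0.5"

```text
clock: 28.78
eef_pos: [556.2, -37.1, 10.4]
tcp_rot: [-3.141, -0.004, -3.076]
contact_force: [-6.2, -1.2, 7.7]
opening: 0.402
grasp_force: 70.9
```

carry_out --pt "0 0 0 -0.008 0 0 0.5" --pt "0 0 0 -0.012 0 0 0.5" --pt "0 0 0 -0.012 0 0 0.5"

```text
clock: 29.15
eef_pos: [556.2, -37.1, 10.3]
tcp_rot: [3.141, -0.009, -3.076]
contact_force: [-16.4, -2.9, 17.5]
opening: 0.4
grasp_force: 72.2
```

carry_out --pt "0 0 0 0 0 -0.003 0.5" --pt "0 0 0 -0.008 0 -0.004 0.5" --pt "0 0 0 -0.012 0 -0.004 0.5" --pt "0 0 0 -0.012 0 -0.004 0.5"

```text
clock: 29.65
eef_pos: [558.0, -36.8, 10.4]
tcp_rot: [3.141, -0.011, -3.076]
contact_force: [-17.0, -1.0, 10.9]
opening: 0.404
grasp_force: 71.2
```

carry_out --pt "0 0 0 -0.006 0 -0.001 0.5" --pt "0 0 0 -0.012 0 -0.002 0.5" --pt "0 0 0 -0.016 0 -0.002 0.5" --pt "0 0 0 -0.016 0 -0.002 0.5"

```text
clock: 30.15
eef_pos: [561.5, -36.4, 10.5]
tcp_rot: [3.141, -0.012, -3.076]
contact_force: [-16.1, -1.5, 6.6]
opening: 0.403
grasp_force: 70.8
```

```bash
python3 -c "
from wf import *
from m import *
s=st();print(R.from_euler('z',-.065).apply(s['eef_pos']-jp(0,0,0)).round(1))
for n,z in(('wrist',31),):
    c=r.get_calibration(n);im=r.grab_frame(n);cv2.imwrite('pics/w12.png',im[:,:,::-1])
    for o in r.silhouettes(n,'wedge')[:2]: print(o['score'],o['position'],rect(c,o['region'],z+21))
"
```

```text
30.15 [561.5 -36.4  10.5] [ 3.141 -0.012 -3.076] F [-16.1  -1.5   6.6] op 0.403 g 70.8
[-53.7   1.   10.5]
0.67 [275.7, 318.8] (array([568.4, -35.6]), array([79.9, 36.9]), 1.9)
```

carry_out --pt "0 0 0 -0.003 0 0 0.5" --pt "0 0 0 -0.005 0 0 0.5" --pt "0 0 0 -0.005 0 0 0.5" --pt "0 0 0 -0.005 0 0 0.5" --pt "0 0 0 -0.005 0 0 0.5"

```text
clock: 30.88
eef_pos: [561.5, -36.4, 10.4]
tcp_rot: [3.141, -0.015, -3.076]
contact_force: [-20.0, -1.6, 11.9]
opening: 0.404
grasp_force: 71.2
```

```bash
python3 -c "
from h import *
st();im=r.grab_frame('side')
r.silhouettes('side','packer_1')
for l in('packer_1','wedge','cork_block','rubbing_block'):
    for o in r.silhouettes('side',l)[:5]: print(l,round(o['score'],2),np.round(o['position']),o['region'].sum())
st()"
```

```text
30.88 [561.5 -36.4  10.4] [ 3.141 -0.015 -3.076] F [-20.   -1.6  11.9] op 0.404 g 71.2
packer_1 0.85 [232. 269.] 341
packer_1 0.69 [263. 349.] 442
wedge 0.92 [302. 334.] 679
wedge 0.62 [180. 306.] 171
cork_block 0.96 [216. 362.] 594
rubbing_block 0.59 [166. 357.] 185
31.18 [561.5 -36.4  10.4] [ 3.141 -0.015 -3.076] F [-19.9  -2.7  10.9] op 0.403 g 71.2
```

The wedge is tight under a steady 20 N push. It went in about 5 mm past first contact, so the rail should be up by roughly 1 mm. The cork block and rubbing block haven't moved, so I'm handing in.

```bash
python3 -c "
from rig import r
print(r.sign_off())"
```

```text
the job is handed in; nothing more can be done
None
```

I handed the job in at about 31 s: two blue packers are back against the stop under the middle of the rail. The orange wedge is gripped and held tight on top of them with a push of about 20 N. The rail should be lifted about 1 mm, which I estimated from how far the wedge went in rather than measured; the cork and rubbing blocks were left alone.

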